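Shelve a finished board and stack the next rack tier over it

ROBOT

A 7-joint arm with a two-finger parallel gripper is mounted at the origin on the work surface. World frame = base frame: x ahead of the robot, y to its left, z up, the work surface at z = 0. Lengths are in m, angles in rad, forces in N, time in s.
With the tool pointing down it reaches from about 0.425 to 0.8 m from the base axis. Payload 8.3 kg.
Tool frame: the origin (TCP) lies midway between the tips of the shut fingers; the grasp point (between the pads) lies pinch_z behind it (pinch_z is the distance from the TCP to the grasp point, in m); z points along the fingers, x is the direction in which the jaws open and shut, and the axes are right-handed (so a half turn about z gives the same grasp; the last joint's range is limited). The gripper opens to 85 mm and grips with 20 to 120 N. Pads are 22 mm wide; open, the fingers measure 114 mm over their backs; the gripper's body (76 mm by 85 mm) begins 54 mm behind the grasp point. The pads swing forward as they close: fully open they stand 13 mm farther back than shut.
Start: joints at [-0.063, 0.383, 0.016, 1.37, -0.006, 1.388, -0.046], TCP at [0.625, 0, 0.231] pointing down, gripper open.
Joint ranges: [-2.95, 2.95], [-0.25, 2.06], [-1.52, 1.56], [0.18, 2.33], [-1.44, 4.58], [0.02, 2.06], [-3.01, 3.01]. Speed limits (rad/s): [2.39, 2.39, 3.01, 3.01, 3.14, 3.14, 3.14].

INTERFACE

Orientations are given as a 3x3 rotation matrix whose columns are the frame's x, y, z axes.
In Python, from bench import get_state, get_image, camera_info, hand_in, pinch_z gives the robot as it stands. The module is installed in compiled form; this text tells all that it offers.
- The arm moves only by the tool servo_tool, never from a script. Its argument "series" is a list of rows, each a list of 7 numbers: the closure, from -1 (fully open) to 1 (shut), so that 0 is half open, then the shift along the tool's x, y, z in m, then the turn, a rotation vector about the tool's x, y, z in degrees. In form: [[claw, dx, dy, dz, wx, wy, wz], ...]. A call has 1 to 20 rows; each row shifts and turns the commanded pose from where the row before left it, along the tool's axes as they then stand; what a row does not reach is not made up. A row lasts 1/12 s, in which the tool goes at most 41.7 mm and 7.16 degrees, less where a joint would pass 70% of its speed; a pose out of reach is approached as far as the arm can. A call is refused whole if a number of a shift passes 0.0417 or a number of a turn 7.16, either way. A call with a gripper value outside its range is refused whole. The fingers move at their own pace and stop on an object; "newtons" is the grip in N (left out, the last holds). Time passes only in rows, so rows that do not move let the fingers close. It gives the time, the measured TCP pose, the force and the opening at its end, in the units of the state.
- get_state(): the state, without advancing time (a new reading comes with each control period).
- get_image(name): name is "scene" or "side" or "wrist"; returns (picture, depth): 400x640x3 uint8, red, green, blue; 400x640 float32, m along the optical axis (not along the pixel's ray), 0 where there is no reading.
- camera_info(name): a dict with "vfov" (degrees; the focal length in pixels is half the picture's height over the tangent of half this angle, whatever the lens; pixels are square), "cx", "cy" (the principal point, pixels), "dist" ([k1, k2, p1, p2, k3] as OpenCV has them; the pictures are not rectified), "extrinsics" (4x4, takes a point from world to camera coordinates); the wrist camera has in their place "tool_from_camera" (4x4, takes a point from camera to tool coordinates, whose origin is the TCP and whose axes are the tool frame's). Camera axes: x right, y up, looking along -z (the intrinsics and any distortion apply to the point x, -y, -z); pixel columns grow to the right and rows downward; lengths in m; the calibration is good to about 2 mm. A picture is of the moment at which its call begins: read the wrist's pose just before it. camera_info takes no time and is no camera call.
- hand_in(): hands the job in, once; it reports no verdict.
The state is a dict: "time": time; "joint_positions": joint angles; "qvel": joint speeds; "effort": joint torques, N m; "tool_pos": TCP position; "eef_rot": TCP orientation; "contact_force": force on the tool from outside, world axes, zero at the start; "moment": the same for the moment, N m; "finger_gap": finger opening in m.
Only numpy, scipy, OpenCV 4.12 (cv2) and the standard library are available. Lean on these libraries where they do the work, as an engineer would, in place of code of your own. Each camera call takes 0.05 s, during which the arm holds its last target. There are 200 camera calls.

TASK

Take the finished circuit board off the wooden work board and lay it flat in the middle of the rack's bottom tier, long side along the tier's long side. Then stack the loose frame on top, upright, with all four of its corner posts fully home in the corner sockets. Put both down gently, without dropping them, let go, and leave the solder reel, the multimeter and the parts tray where they are.

Things in the scene. Friction and masses are not known exactly. Their poses are not given: they have to be found in the camera images.
- lower_tier: Bottom tier of a stacking rack, bolted down. Black floor plate 190 (x) x 140 (y) x 8 mm; origin at the centre of its underside, on the bench; z up. At the corners, centred at x = +-77, y = +-52 mm, four aluminium sockets 25 mm square, tops 40 mm above the bench, each with a 15 mm square hole, bottom 18 mm above the bench. No walls between sockets.
- tier_floor (a point): Centre of the top of the bottom tier's floor plate, 8 mm above the bench; axes as lower_tier.
- frame_grip (a point): Centre of the black handle bar of the loose upper frame (0.25-0.5 kg), 120 mm above its post feet. Bar 100 (x) x 16 (y) x 20 mm tall, 80 mm of it free between its uprights. Deck 170 x 120 mm, its top 50 mm below this point. x along bar and frame's long side, z up. Starts standing on the bench. Fully home, this point is 138 mm above the bench. Either way round fits.
- frame_feet (a point): Point of the upper frame midway between its four post feet, at foot level (120 mm below frame_grip; same axes). Round steel posts, 12 mm in diameter, tapering over the last 8 mm to 6 mm at the foot, at x = +-77, y = +-52 mm, reaching 60 mm below the deck.
- circuit_grip (a point): Point on the centre line of the circuit board's heat sink, 34 mm above the board's feet, 15 mm below its top. Heat sink aluminium, 40 (x) x 28 (y) x 40 mm tall: grip it across y. Board dark blue, 90 (x) x 60 (y) mm, top 9 mm above its feet, 0.1-0.2 kg; other components only beyond x = +-28 mm. On the bottom tier this point is 42 mm above the bench. z up; either way round will do.
- work_board: Fixed plain wooden work board 200 x 160 x 10 mm, origin at the centre of its underside; the circuit board starts on it.
- solder_reel: Reel of solder standing on its flange, 60 mm in diameter, 40 mm high; origin at the centre of its underside. Bystander.
- multimeter: Yellow multimeter lying flat, 130 x 70 x 39 mm; origin at the centre of its underside. Bystander.
- parts_tray: Grey open parts tray, 60 x 100 x 25 mm; origin at the centre of its underside. Bystander.
Not all that is in view belongs to the job. Of the things that look like the part that bears frame_grip, the largest one is meant.

How it is judged:
On the way, in this order (a step that is already met when the one before it is completed fails the run):
1. the circuit board lies in the bottom tier, let go, with the upper frame not yet on the rack (horizontal distance between circuit_grip and tier_floor below 0.02 m and z of circuit_grip in the frame of lower_tier below 0.0455 m and angle between the x axis of circuit_grip and the x axis of lower_tier, either way round below 0.26 rad and angle between circuit_grip's own z axis and vertical below 0.06 rad and linear speed of circuit below 0.02 m/s and contact force between circuit and the fingers below 0.1 N and horizontal distance between frame_feet and lower_tier above 0.1 m), for 0.2 s.
2. the upper frame stands with its four posts home in the sockets (z of frame_feet in the frame of lower_tier below 0.0205 m and horizontal distance between frame_feet and lower_tier below 0.005 m and angle between the x axis of frame_grip and the x axis of lower_tier, either way round below 0.06 rad and angle between frame_grip's own z axis and vertical below 0.03 rad), for 0.2 s.
At the end, for the whole second after the job is handed in: Circuit board flat on the tier floor (height within 3.5 mm), within 20 mm of its centre and 15 degrees of its long side; upper frame on the tier, upright, all posts home (within 2.5 mm), centred within 5 mm, aligned within 3 degrees; both let go and at rest (all of step 2 and horizontal distance between circuit_grip and tier_floor below 0.02 m and z of circuit_grip in the frame of lower_tier below 0.0455 m and angle between the x axis of circuit_grip and the x axis of lower_tier, either way round below 0.26 rad and angle between circuit_grip's own z axis and vertical below 0.06 rad and linear speed of each of circuit, upper_frame below 0.02 m/s and contact force between each of circuit, upper_frame and the fingers below 0.1 N); the robot touches nothing.
It fails at once if the solder reel is moved more than 30 mm (distance of solder_reel from where it was at the start of the episode above 0.03 m).
It fails at once if the multimeter is moved more than 30 mm (distance of multimeter from where it was at the start of the episode above 0.03 m).
It fails at once if the parts tray is moved more than 30 mm (distance of parts_tray from where it was at the start of the episode above 0.03 m).
It fails at once if the circuit board is dropped, thrown or knocked over (falls freely more than about 20 mm) (linear speed of circuit above 0.65 m/s and contact force between circuit and the fingers below 0.05 N).
It fails at once if the upper frame is dropped, thrown or knocked over (falls freely more than about 20 mm) (linear speed of upper_frame above 0.65 m/s and contact force between upper_frame and the fingers below 0.05 N).
It also fails if it takes over 64 s, if anything falls off the work surface, if the arm or the gripper's body presses on something with over 40 N, if the wrist force passes 120 N, or if a joint passes its speed limit or range.

## Working session

There is one attempt and no reset: what is moved stays moved. The work goes in short steps, Python scripts to look and compute and a tool call to move; the robot and the scene stay as the last step left them, time stands still between calls to the robot, and variables do not carry over. Pictures are saved under pics/ and viewed, about 8 in all and at most 12, crops included, and the job is handed in when it is done.

Besides the shell and the picture viewer there is one more tool, called after ">>>" in YAML: its name, and indented under it one key for each argument. servo_tool: Moves the arm, as the interface text tells. Its arguments: {"type":"object","properties":{"series":{"type":"array"},"newtons":{"type":"number"}},"required":["series"]}

```bash
ls; mkdir -p pics
cat > h.py <<'E'
import numpy as np, cv2
from bench import *
def K(i):
    f=200/np.tan(np.radians(i['vfov'])/2); return np.array([[f,0,i['cx']],[0,f,i['cy']],[0,0,1]])
def W2C(name,st=None):
    i=camera_info(name)
    if name!='wrist': return i, np.array(i['extrinsics'])
    T=np.eye(4); T[:3,:3]=st['eef_rot']; T[:3,3]=st['tool_pos']
    return i, np.linalg.inv(T@np.array(i['tool_from_camera']))
def cloud(name,d,st=None):
    i,E=W2C(name,st); k=K(i)
    u,v=np.meshgrid(np.arange(640.),np.arange(400.))
    n=cv2.undistortPoints(np.stack([u,v],-1).reshape(-1,1,2),k,np.array(i['dist'],float)).reshape(400,640,2)
    P=np.stack([n[...,0]*d,-n[...,1]*d,-d,np.ones_like(d)],-1)
    P=P@np.linalg.inv(E).T
    P=P[...,:3]; P[d<=0]=np.nan; return P
def shot(name,fn):
    st=get_state(); im,d=get_image(name)
    cv2.imwrite('pics/'+fn+'.png',im[...,::-1]); np.savez('/tmp/'+fn,im=im,P=cloud(name,d,st)); return im,d,st
E
python3 - <<'E'
from h import *
for n in('scene','side'): shot(n,n+'0')
print(get_state()); print(pinch_z if not callable(pinch_z) else pinch_z()); print(camera_info('scene'))
a=[cv2.imread(f'pics/{n}0.png') for n in('scene','side')]
E
```

```text
pics
{'time': 0.1, 'joint_positions': array([-0.06289101,  0.38416124,  0.01639454,  1.37104557, -0.00632474,
        1.38819102, -0.04648647]), 'qvel': array([-0.00020677, -0.00130101,  0.00030643, -0.00293512, -0.00072127,
        0.00029394, -0.0003679 ]), 'effort': array([ 2.42329334e-03, -6.29131508e+01,  8.47312063e-01, -3.72759247e+01,
        1.67792483e-02,  1.04569664e-02,  7.96114705e-05]), 'tool_pos': array([6.24550350e-01, 2.96946383e-05, 2.30376127e-01]), 'eef_rot': array([[ 9.99998456e-01,  4.53729814e-05, -1.75646947e-03],
       [ 4.53584935e-05, -9.99999999e-01, -8.28811945e-06],
       [-1.75646985e-03,  8.20843585e-06, -9.99998457e-01]]), 'contact_force': array([-1.37938464, -0.06807062,  0.22584238]), 'moment': array([-0.06371693,  0.0177149 , -0.00442128]), 'finger_gap': 0.08537450218700735}
0.0187
{'vfov': 50.25290746796931, 'cx': 328.26100728542053, 'cy': 196.5547618115943, 'dist': array([-0.10672232,  0.        ,  0.        ,  0.        ,  0.        ]), 'extrinsics': array([[ 0.36774988,  0.92992216,  0.00219373, -0.27060491],
       [-0.6208167 ,  0.24375236,  0.74509826,  0.21953453],
       [ 0.69234865, -0.2753717 ,  0.6669511 , -1.65144685],
       [ 0.        ,  0.        ,  0.        ,  1.        ]])}
```

View pics/scene0.png

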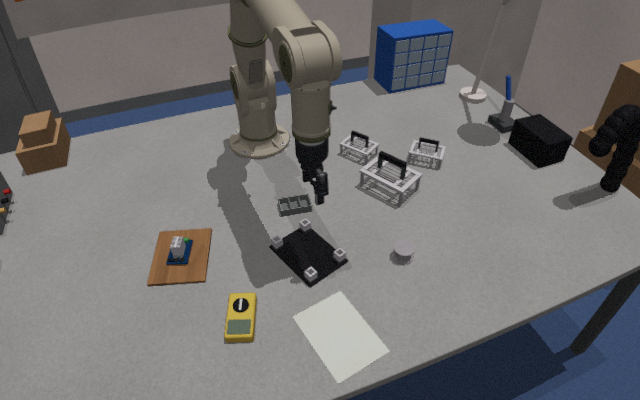

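View pics/side0.png

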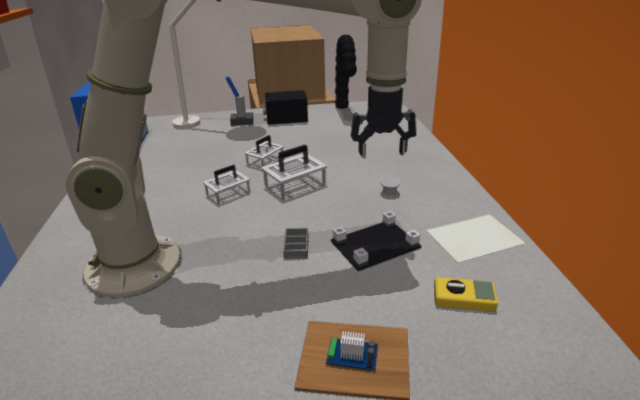

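The scene view shows three frames: the largest at (390,178), and smaller ones at (360,146) and (427,152). The description picks the one at (390,178). The rack tier is at (308,252), and the circuit board is on the wooden board at (180,248). In the side view the same things are at (295,168), (375,242) and (353,350). Next I measure them from depth.

```bash
cat > m.py <<'E'
from h import *
S={n:np.load(f'/tmp/{n}0.npz') for n in('scene','side')}
def pts(n,box,zlo,zhi):
    x0,y0,x1,y1=box; P=S[n]['P'][y0:y1,x0:x1].reshape(-1,3); C=S[n]['im'][y0:y1,x0:x1].reshape(-1,3)
    k=(P[:,2]>zlo)&(P[:,2]<zhi); return P[k],C[k]
def rect(P,l):
    r=cv2.minAreaRect((P[:,:2]*1000).astype(np.float32)); print(l,len(P),np.round(r[0],1),np.round(r[1],1),round(r[2],1),'zmed',np.round(np.median(P[:,2])*1000,1),'top',np.round(np.percentile(P[:,2],98)*1000,1))
for n,bt,bf,bc,bm in(('scene',(265,215,352,285),(355,148,424,202),(145,225,215,286),(222,288,260,345)),('side',(328,208,424,268),(260,145,330,195),(298,320,412,395),(432,275,500,312))):
    print(n)
    rect(pts(n,bt,.035,.045)[0],'socket tops')
    rect(pts(n,bt,.004,.012)[0],'floor')
    rect(pts(n,bf,.112,.135)[0],'bar'); rect(pts(n,bf,.06,.075)[0],'deck')
    rect(pts(n,bc,.055,.065)[0],'sink top'); rect(pts(n,bc,.03,.065)[0],'sink')
    P,C=pts(n,bc,.014,.024); b=C[:,2].astype(int)>C[:,0]+15; rect(P[b],'pcb')
    rect(pts(n,bm,.033,.045)[0],'meter')
E
python3 m.py
python3 - <<'E'
import cv2,numpy as np
a=cv2.imread('pics/scene0.png');b=cv2.imread('pics/side0.png')
f=lambda i,x,y:cv2.resize(i[y:y+75,x:x+100],(400,300),interpolation=2)
cv2.imwrite('pics/crop0.png',np.vstack([np.hstack([f(a,340,130),f(a,260,215)]),np.hstack([f(b,240,140),f(b,305,315)])]))
E
```

```text
scene
socket tops 240 [615.3 -15.4] [182.2 130.5] 19.2 zmed 38.8 top 43.0
floor 2075 [589.2 -14.7] [263.2 240. ] 45.4 zmed 7.4 top 10.9
bar 197 [438.2 336.1] [98.2 20.8] 29.3 zmed 126.2 top 132.1
deck 813 [438.9 335.7] [172.1 122.5] 29.8 zmed 68.2 top 72.8
sink top 122 [ 485.3 -360.1] [29.4 43. ] 71.7 zmed 59.0 top 63.2
sink 274 [ 486.2 -357.4] [38. 84.] 71.1 zmed 52.9 top 62.5
pcb 198 [ 486.6 -360.5] [60.9 89.8] 71.1 zmed 19.1 top 23.3
meter 258 [ 759.9 -244.4] [ 61.4 112.3] 75.6 zmed 34.9 top 39.9
side
socket tops 293 [612.7 -17.6] [182.7 134.7] 20.1 zmed 39.2 top 42.5
floor 2078 [615.3 -22.4] [185.3 232.5] 86.8 zmed 8.0 top 11.0
bar 217 [434.6 332.8] [103.5  20.5] 30.6 zmed 124.1 top 132.0
deck 838 [434.4 334.7] [174.9 129.4] 27.4 zmed 68.7 top 72.7
sink top 227 [ 485.  -361.6] [31.6 40.6] 71.9 zmed 59.4 top 61.9
sink 600 [ 484.4 -361.4] [40.9 82.9] 71.9 zmed 47.6 top 61.4
pcb 619 [ 485.  -362.2] [61.6 87.8] 71.2 zmed 19.7 top 22.7
meter 321 [ 764.4 -247.6] [56.7 97.7] 72.6 zmed 35.1 top 40.1
```

View pics/crop0.png

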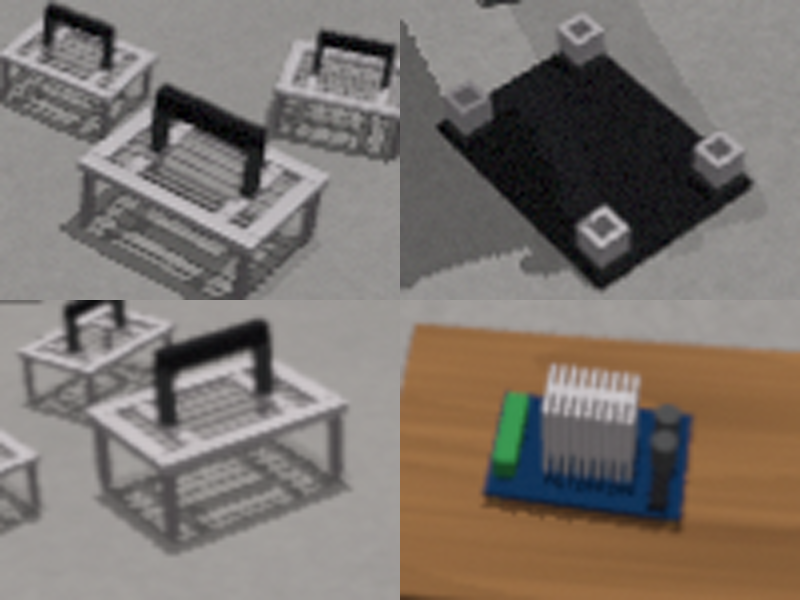

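The crop confirms the choice: the largest frame has its bar intact, the tier's sockets are visible, and the sink is on the blue board. The sizes match: deck 172x122, board 90x61, sockets 182x131. Estimates:

| Item | Position (mm) | Long axis |
|---|---|---|
| Circuit board | (485, -361) | -18.5° |
| Tier | (614, -16.5) | 19.6° |
| Frame | (436.5, 334.5) | 29.5° |

I'm moving over the circuit board.

>>> servo_tool:
  series:
    - [-1, -0.014, 0.0361, 0, 0, 0, 0]
    - [-1, -0.014, 0.0361, 0, 0, 0, 0]
    - [-1, -0.014, 0.0361, 0, 0, 0, 0]
    - [-1, -0.014, 0.0361, 0, 0, 0, 0]
    - [-1, -0.014, 0.0361, 0, 0, 0, 0]
    - [-1, -0.014, 0.0361, 0, 0, 0, 0]
    - [-1, -0.014, 0.0361, 0, 0, 0, 0]
    - [-1, -0.014, 0.0361, 0, 0, 0, 0]
    - [-1, -0.014, 0.0361, 0, 0, 0, 0]
    - [-1, -0.014, 0.0361, 0, 0, 0, 0]
    - [-1, 0, 0, 0, 0, 0, -7.15]
    - [-1, 0, 0, 0, 0, 0, -7.15]
    - [-1, 0, 0, 0, 0, 0, -7.15]
    - [-1, 0, 0, 0, 0, 0, -7.15]
    - [-1, 0, 0, 0, 0, 0, -7.15]
    - [-1, 0, 0, 0, 0, 0, -7.15]
    - [-1, 0, 0, 0, 0, 0, -7.15]
    - [-1, 0, 0, 0, 0, 0, -7.15]
    - [-1, 0, 0, 0, 0, 0, -7.15]
    - [-1, 0, 0, 0, 0, 0, -7.15]

```text
time: 1.77
tool_pos: [0.4847, -0.3608, 0.2307]
eef_rot: [[0.311, 0.95, -0.001], [0.95, -0.311, 0.001], [0.0, -0.001, -1.0]]
contact_force: [0.3, -0.2, 0.0]
finger_gap: 0.0854
```

>>> servo_tool:
  series:
    - [-1, 0, 0, 0, 0, 0, 0]
    - [-1, 0, 0, 0, 0, 0, 0]
    - [-1, 0, 0, 0, 0, 0, 0]

```text
time: 2.02
tool_pos: [0.4848, -0.361, 0.231]
eef_rot: [[0.321, 0.947, -0.0], [0.947, -0.321, 0.0], [0.0, -0.001, -1.0]]
contact_force: [0.4, 0.1, 0.5]
finger_gap: 0.0856
```

```bash
cat > w.py <<'E'
import sys
from m import rect
from h import *
def go(fn,bands):
    im,d,st=shot('wrist',fn); P=np.load(f'/tmp/{fn}.npz')['P']
    R=st['eef_rot']; print('tcp',np.round(st['tool_pos']*1000,1),'yaw',round(np.degrees(np.arctan2(R[1,0],R[0,0])),2),'tilt',np.round(R[:2,2],4))
    for l,a,b,c,r in bands:
        Q=P.reshape(-1,3); k=(Q[:,2]>a)&(Q[:,2]<b)&(np.hypot(Q[:,0]-c[0],Q[:,1]-c[1])<r); 
        if k.sum()>5: rect(Q[k],l)
    return P
E
python3 - <<'E' | tail -5
from w import *
P=go('w1',[('top',.053,.065,(.485,-.361),.05),('sink',.03,.065,(.485,-.361),.035),('board',.015,.024,(.485,-.361),.06)])
E
```

```text
meter 321 [ 764.4 -247.6] [56.7 97.7] 72.6 zmed 35.1 top 40.1
tcp [ 484.8 -361.   231. ] yaw 71.25 tilt [-0.0005  0.0004]
top 951 [ 484.  -360.9] [27.7 40.5] 71.4 zmed 57.3 top 59.0
sink 1505 [ 491.2 -362.2] [31.1 57.2] 76.9 zmed 56.2 top 58.9
board 2768 [ 483.9 -360.7] [60.1 89.8] 71.3 zmed 17.7 top 21.8
```

View pics/w1.png

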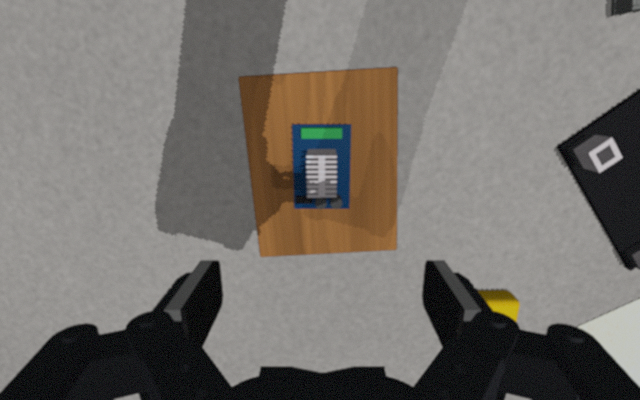

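The wrist view shows the board at (321,166) with its heat sink centred between the jaws. The measured centre (484, -361) at 71.4° agrees with the TCP within 1 mm. Descending to grasp.

>>> servo_tool:
  series:
    - [-1, 0, 0, 0.03, 0, 0, 0]
    - [-1, 0, 0, 0.03, 0, 0, 0]
    - [-1, 0, 0, 0.03, 0, 0, 0]
    - [-1, 0, 0, 0.03, 0, 0, 0]
    - [-1, 0, 0, 0.03, 0, 0, 0]
    - [-1, 0, 0, 0.02, 0, 0, 0]
    - [-1, 0, 0, 0.02, 0, 0, 0]
    - [-1, 0, 0, 0.017, 0, 0, 0]
    - [-1, 0, 0, 0, 0, 0, 0]
    - [0.3, 0, 0, 0, 0, 0, 0]
    - [1, 0, 0, 0, 0, 0, 0]
    - [1, 0, 0, 0, 0, 0, 0]
    - [1, 0, 0, 0, 0, 0, 0]
    - [1, 0, 0, 0, 0, 0, 0]
    - [1, 0, 0, 0, 0, 0, 0]
    - [1, 0, 0, 0, 0, 0, 0]
    - [1, 0, 0, 0, 0, 0, 0]
  newtons: 40

```text
time: 3.48
tool_pos: [0.4856, -0.3613, 0.0256]
eef_rot: [[0.317, 0.948, 0.002], [0.948, -0.317, -0.001], [-0.0, 0.002, -1.0]]
contact_force: [-0.9, 1.3, 5.8]
finger_gap: 0.0276
```

>>> servo_tool:
  series:
    - [1, 0, 0, -0.01, 0, 0, 0]
    - [1, 0, 0, -0.025, 0, 0, 0]
    - [1, 0, 0, -0.035, 0, 0, -6.37]
    - [1, 0, 0, -0.035, 0, 0, -6.37]
    - [1, 0, 0, -0.035, 0, 0, -6.37]
    - [1, 0, 0, -0.02, 0, 0, -6.37]
    - [1, 0, 0, 0, 0, 0, -6.37]
    - [1, 0, 0, 0, 0, 0, -6.37]
    - [1, 0.0141, 0.0118, 0, 0, 0, 0]
    - [1, 0.0281, 0.0237, 0, 0, 0, 0]
    - [1, 0.0281, 0.0237, 0, 0, 0, 0]
    - [1, 0.0281, 0.0237, 0, 0, 0, 0]
    - [1, 0.0281, 0.0237, 0, 0, 0, 0]
    - [1, 0.0281, 0.0237, 0, 0, 0, 0]
    - [1, 0.0281, 0.0237, 0, 0, 0, 0]
    - [1, 0.0281, 0.0237, 0, 0, 0, 0]
    - [1, 0.0281, 0.0237, 0, 0, 0, 0]
    - [1, 0.0281, 0.0237, 0, 0, 0, 0]
    - [1, 0.0141, 0.0118, 0, 0, 0, 0]
    - [1, 0, 0, 0, 0, 0, 0]

```text
time: 5.15
tool_pos: [0.6137, -0.009, 0.1847]
eef_rot: [[-0.346, 0.938, 0.0], [0.938, 0.346, 0.003], [0.003, 0.001, -1.0]]
contact_force: [-0.4, 1.0, -0.9]
finger_gap: 0.0274
```

>>> servo_tool:
  series:
    - [1, 0, 0, 0, 0, 0, 0]
    - [1, 0, 0, 0, 0, 0, 0]

```text
time: 5.32
tool_pos: [0.6129, -0.0176, 0.1844]
eef_rot: [[-0.337, 0.942, -0.0], [0.942, 0.337, -0.001], [-0.001, -0.001, -1.0]]
contact_force: [-0.5, -0.8, -1.2]
finger_gap: 0.0276
```

```bash
python3 - <<'E' | tail -5
from w import *
P=go('w2',[('socks',.034,.045,(.614,-.0165),.12),('floor',.003,.013,(.614,-.0165),.12)])
i=np.load('/tmp/w2.npz')['im'];print(get_state()['finger_gap'])
E
```

```text
meter 321 [ 764.4 -247.6] [56.7 97.7] 72.6 zmed 35.1 top 40.1
tcp [612.9 -17.6 184.4] yaw 109.67 tilt [-0.0004 -0.001 ]
socks 1640 [611.2 -16.9] [176.4 128.8] 19.3 zmed 38.4 top 39.9
floor 12638 [602.3 -19.6] [168.9 140.3] 19.4 zmed 6.5 top 8.1
0.02727584034369314
```

View pics/w2.png

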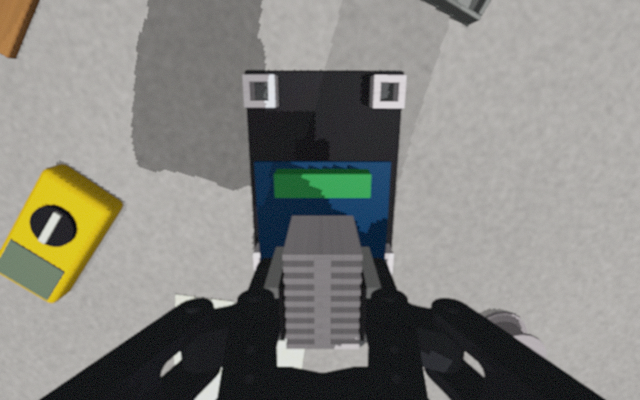

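The board hangs level and square over the tier, with the far sockets at (259,91) and (388,91). Tier centre is about (612.5, -16.7) and yaw 19.4°, both within tolerance. Lowering.

>>> servo_tool:
  series:
    - [1, 0, 0, 0.02, 0, 0, 0]
    - [1, 0, 0, 0.03, 0, 0, 0]
    - [1, 0, 0, 0.03, 0, 0, 0]
    - [1, 0, 0, 0.03, 0, 0, 0]
    - [1, 0, 0, 0.02, 0, 0, 0]
    - [1, 0, 0, 0.01, 0, 0, 0]
    - [1, 0, 0, 0.01, 0, 0, 0]
    - [1, 0, 0, 0.004, 0, 0, 0]
    - [1, 0, 0, 0.002, 0, 0, 0]
    - [1, 0, 0, 0.002, 0, 0, 0]
    - [1, 0, 0, 0, 0, 0, 0]
    - [1, 0, 0, 0, 0, 0, 0]

```text
time: 6.37
tool_pos: [0.6138, -0.0164, 0.0273]
eef_rot: [[-0.338, 0.941, 0.002], [0.941, 0.338, -0.0], [-0.001, 0.001, -1.0]]
contact_force: [-0.7, 0.7, -1.3]
finger_gap: 0.0278
```

>>> servo_tool:
  series:
    - [1, 0, 0, 0.001, 0, 0, 0]
    - [1, 0, 0, 0.001, 0, 0, 0]
    - [1, 0, 0, 0.001, 0, 0, 0]
    - [1, 0, 0, 0, 0, 0, 0]
    - [1, 0, 0, 0, 0, 0, 0]

```text
time: 6.78
tool_pos: [0.6133, -0.0164, 0.0236]
eef_rot: [[-0.337, 0.941, 0.0], [0.941, 0.337, 0.0], [-0.0, 0.0, -1.0]]
contact_force: [-3.1, -0.1, 2.4]
finger_gap: 0.0275
```

The TCP is at 23.6 mm as predicted and the load has transferred. Releasing, then rising to look.

>>> servo_tool:
  series:
    - [0.3, 0, 0, 0, 0, 0, 0]
    - [0, 0, 0, 0, 0, 0, 0]
    - [-0.5, 0, 0, 0, 0, 0, 0]
    - [-1, 0, 0, 0, 0, 0, 0]
    - [-1, 0, 0, 0, 0, 0, 0]
    - [-1, 0, 0, 0, 0, 0, 0]
    - [-1, 0, 0, 0, 0, 0, 0]
    - [-1, 0, 0, -0.01, 0, 0, 0]
    - [-1, 0, 0, -0.02, 0, 0, 0]
    - [-1, 0, 0, -0.035, 0, 0, 0]
    - [-1, 0, 0, -0.035, 0, 0, 0]
    - [-1, 0, 0, -0.035, 0, 0, 0]
    - [-1, 0, 0, -0.035, 0, 0, 0]
    - [-1, 0, 0, -0.035, 0, 0, 0]
    - [-1, 0, 0, -0.025, 0, 0, 0]
    - [-1, 0, 0, 0, 0, 0, 0]
    - [-1, 0, 0, 0, 0, 0, 0]
    - [-1, 0, 0, 0, 0, 0, 0]

```text
time: 8.28
tool_pos: [0.6128, -0.0164, 0.2532]
eef_rot: [[-0.338, 0.941, -0.0], [0.941, 0.338, -0.0], [0.0, -0.0, -1.0]]
contact_force: [0.1, -0.1, 0.4]
finger_gap: 0.0848
```

```bash
python3 - <<'E' | tail -5
from w import *
P=go('w3',[('socks',.034,.045,(.614,-.0165),.12),('floor',.003,.013,(.614,-.0165),.12),('sinktop',.052,.062,(.614,-.0165),.05),('pcb',.0135,.022,(.614,-.0165),.055)])
E
```

```text
tcp [612.8 -16.4 253.2] yaw 109.73 tilt [-0.0003 -0.    ]
socks 1749 [612.8 -15.8] [179.7 129.1] 19.5 zmed 38.5 top 43.3
floor 13393 [612.6 -16.1] [189.6 140.3] 19.7 zmed 6.6 top 8.3
sinktop 792 [611.4 -16.2] [39.7 27.6] 19.9 zmed 55.5 top 57.0
pcb 2480 [611.9 -16. ] [89.8 60. ] 19.8 zmed 15.7 top 19.9
```

View pics/w3.png

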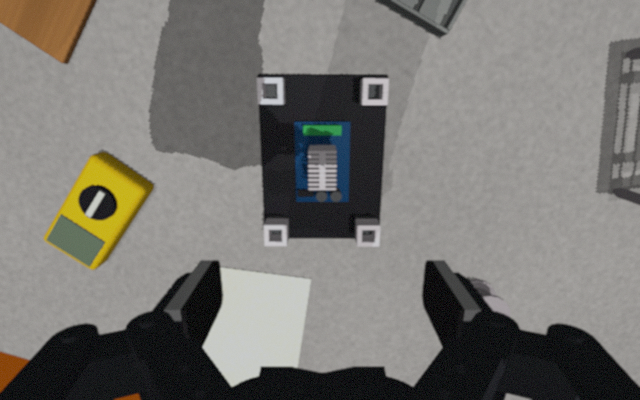

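The board lies flat: centre (611.5, -16) at 19.8°, against a tier centre of (612.7, -15.9) at 19.6°. Going to the frame.

>>> servo_tool:
  series:
    - [-1, 0, 0, -0.02, 0, 0, -4.9]
    - [-1, 0, 0, -0.02, 0, 0, -4.9]
    - [-1, 0.0163, 0.0008, 0, 0, 0, 0]
    - [-1, 0.0327, 0.0016, 0, 0, 0, 0]
    - [-1, 0.0327, 0.0016, 0, 0, 0, 0]
    - [-1, 0.0327, 0.0016, 0, 0, 0, 0]
    - [-1, 0.0327, 0.0016, 0, 0, 0, 0]
    - [-1, 0.0327, 0.0016, 0, 0, 0, 0]
    - [-1, 0.0327, 0.0016, 0, 0, 0, 0]
    - [-1, 0.0327, 0.0016, 0, 0, 0, 0]
    - [-1, 0.0327, 0.0016, 0, 0, 0, 0]
    - [-1, 0.0327, 0.0016, 0, 0, 0, 0]
    - [-1, 0.0327, 0.0016, 0, 0, 0, 0]
    - [-1, 0.0327, 0.0016, 0, 0, 0, 0]
    - [-1, 0.0163, 0.0008, 0, 0, 0, 0]
    - [-1, 0, 0, 0, 0, 0, 0]
    - [-1, 0, 0, 0, 0, 0, 0]
    - [-1, 0, 0, 0, 0, 0, 0]

```text
time: 9.83
tool_pos: [0.4368, 0.3333, 0.2923]
eef_rot: [[-0.492, 0.871, -0.001], [0.871, 0.492, -0.001], [-0.001, -0.002, -1.0]]
contact_force: [0.0, 0.3, -0.6]
finger_gap: 0.0857
```

```bash
python3 - <<'E' | tail -4
from w import *
P=go('w4',[('bar',.112,.140,(.4365,.3345),.1),('deck',.06,.08,(.4365,.3345),.115)])
E
```

```text
meter 321 [ 764.4 -247.6] [56.7 97.7] 72.6 zmed 35.1 top 40.1
tcp [436.8 333.3 292.3] yaw 119.45 tilt [-0.0012 -0.0015]
bar 1859 [434.8 337.1] [100.  16.] 28.0 zmed 128.3 top 129.8
deck 10314 [434.9 337.2] [170.5 120.3] 28.0 zmed 68.0 top 70.0
```

View pics/w4.png

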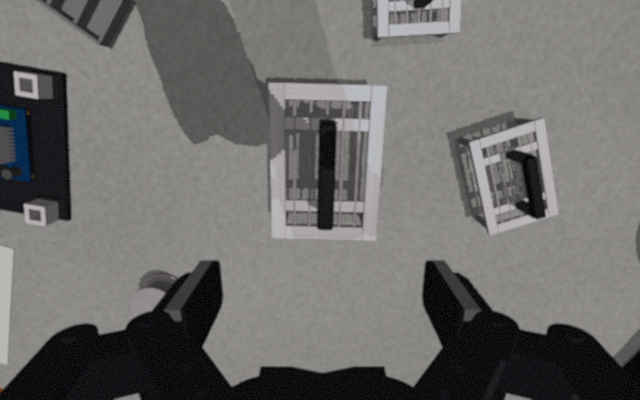

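The frame is at (326,160) in the picture: centre (434.9, 337.2), bar 100x16 at 28.0°, deck 170x120, which confirms it is the large one. Correcting 1.45° and 4 mm, then descending and gripping.

>>> servo_tool:
  series:
    - [-1, 0, 0, 0, 0, 0, 1.45]
    - [-1, 0.0043, 0.0001, 0.03, 0, 0, 0]
    - [-1, 0, 0, 0.03, 0, 0, 0]
    - [-1, 0, 0, 0.03, 0, 0, 0]
    - [-1, 0, 0, 0.03, 0, 0, 0]
    - [-1, 0, 0, 0.03, 0, 0, 0]
    - [-1, 0, 0, 0.02, 0, 0, 0]
    - [-1, 0, 0, 0.015, 0, 0, 0]
    - [-1, 0, 0, 0.006, 0, 0, 0]
    - [-1, 0, 0, 0, 0, 0, 0]
    - [-1, 0, 0, 0, 0, 0, 0]
    - [0.4, 0, 0, 0, 0, 0, 0]
    - [1, 0, 0, 0, 0, 0, 0]
    - [1, 0, 0, 0, 0, 0, 0]
    - [1, 0, 0, 0, 0, 0, 0]
    - [1, 0, 0, 0, 0, 0, 0]
    - [1, 0, 0, 0, 0, 0, 0]
    - [1, 0, 0, 0, 0, 0, 0]
    - [1, 0, 0, 0, 0, 0, 0]
  newtons: 80

```text
time: 11.47
tool_pos: [0.4349, 0.3381, 0.1025]
eef_rot: [[-0.47, 0.883, 0.0], [0.883, 0.47, -0.0], [-0.0, 0.0, -1.0]]
contact_force: [0.4, -2.4, 2.0]
finger_gap: 0.0149
```

```bash
python3 - <<'E' | tail -4
from w import *
P=go('w5',[('deck',.06,.08,(.4365,.3345),.115)]); print(get_state()['finger_gap'],get_state()['contact_force'])
E
```

```text
meter 321 [ 764.4 -247.6] [56.7 97.7] 72.6 zmed 35.1 top 40.1
tcp [434.9 338.1 102.5] yaw 118.05 tilt [ 0.0003 -0.    ]
deck 29346 [434.4 337.7] [170.  120.5] 27.9 zmed 68.3 top 70.1
0.014414755768810884 [ 1.35783937 -1.17752043  2.16315231]
```

Grip is firm (14.9 mm on the 16 mm bar), and the frame centre is within 1 mm of the TCP. Lifting, turning to the tier's yaw and carrying it over.

>>> servo_tool:
  series:
    - [1, 0, 0, -0.005, 0, 0, 0]
    - [1, 0, 0, -0.015, 0, 0, 0]
    - [1, 0, 0, -0.025, 0, 0, 0]
    - [1, 0, 0, -0.03, 0, 0, 0]
    - [1, 0, 0, -0.025, 0, 0, 0]
    - [1, 0, 0, -0.015, 0, 0, 0]
    - [1, 0, 0, 0, 0, 0, 0]
    - [1, 0, 0, 0, 0, 0, 2.8]
    - [1, 0, 0, 0, 0, 0, 2.85]
    - [1, 0, 0, 0, 0, 0, 2.8]
    - [1, -0.01, 0.0013, 0, 0, 0, 0]
    - [1, -0.02, 0.0025, 0, 0, 0, 0]
    - [1, -0.03, 0.0038, 0, 0, 0, 0]
    - [1, -0.03, 0.0038, 0, 0, 0, 0]
    - [1, -0.03, 0.0038, 0, 0, 0, 0]
    - [1, -0.03, 0.0038, 0, 0, 0, 0]
    - [1, -0.03, 0.0038, 0, 0, 0, 0]
    - [1, -0.03, 0.0038, 0, 0, 0, 0]
    - [1, -0.03, 0.0038, 0, 0, 0, 0]

```text
time: 13.1
tool_pos: [0.5437, 0.1199, 0.2159]
eef_rot: [[-0.337, 0.941, -0.002], [0.941, 0.337, -0.001], [0.0, -0.002, -1.0]]
contact_force: [1.2, 1.2, -4.1]
finger_gap: 0.0149
```

>>> servo_tool:
  series:
    - [1, -0.03, 0.0038, 0, 0, 0, 0]
    - [1, -0.03, 0.0038, 0, 0, 0, 0]
    - [1, -0.03, 0.0038, 0, 0, 0, 0]
    - [1, -0.03, 0.0038, 0, 0, 0, 0]
    - [1, -0.02, 0.0023, 0, 0, 0, 0]
    - [1, -0.0131, 0.0015, 0, 0, 0, 0]
    - [1, 0, 0, 0, 0, 0, 0]
    - [1, 0, 0, 0, 0, 0, 0]
    - [1, 0, 0, 0, 0, 0, 0]
    - [1, 0, 0, 0, 0, 0, 0]

```text
time: 13.93
tool_pos: [0.6126, -0.0135, 0.2171]
eef_rot: [[-0.339, 0.941, -0.001], [0.941, 0.339, 0.001], [0.001, -0.0, -1.0]]
contact_force: [0.3, -0.3, -4.9]
finger_gap: 0.0145
```

```bash
python3 - <<'E' | tail -9
from w import *
P=go('w6',[('deck',.15,.20,(.6133,-.0157),.115),('socks',.034,.045,(.614,-.0165),.12)])
shot('scene','s6');shot('side','d6')
for n in('s6','d6'):
    Q=np.load(f'/tmp/{n}.npz')['P'].reshape(-1,3); r=np.hypot(Q[:,0]-.613,Q[:,1]+.016)<.125
    k=r&(Q[:,2]>.1715)&(Q[:,2]<.188); rect(Q[k],n+' deck'); 
    A=Q[k]; c,_,_,_=np.linalg.lstsq(np.c_[A[:,:2]-[.613,-.016],np.ones(len(A))],A[:,2],rcond=None); print('slope',c)
    k=r&(Q[:,2]>.034)&(Q[:,2]<.045); rect(Q[k],n+' socks')
E
python3 - <<'E'
import cv2,numpy as np
a=cv2.imread('pics/s6.png')[170:300,230:400];b=cv2.imread('pics/d6.png')[140:270,300:470]
cv2.imwrite('pics/c6.png',cv2.resize(np.hstack([a,b]),(800,306),interpolation=2))
E
```

```text
tcp [612.6 -13.5 217.1] yaw 109.79 tilt [-0.0007  0.0009]
deck 29454 [612.  -13.5] [170.  120.5] 19.8 zmed 182.9 top 184.8
socks 627 [685.3   7.6] [ 25.7 125.4] 19.2 zmed 38.4 top 39.9
s6 deck 1330 [614.1 -13.2] [175.3 122.6] 20.1 zmed 183.5 top 187.1
slope [-0.00152018 -0.002512    0.18300443]
s6 socks 250 [614.1 -15.4] [185.4 130.8] 19.4 zmed 38.6 top 44.2
d6 deck 1500 [612.5 -16. ] [173.6 123.5] 19.5 zmed 184.0 top 187.0
slope [0.00088011 0.00230915 0.1833767 ]
d6 socks 387 [613.3 -18.1] [182.2 135.2] 19.0 zmed 39.1 top 43.7
```

View pics/c6.png

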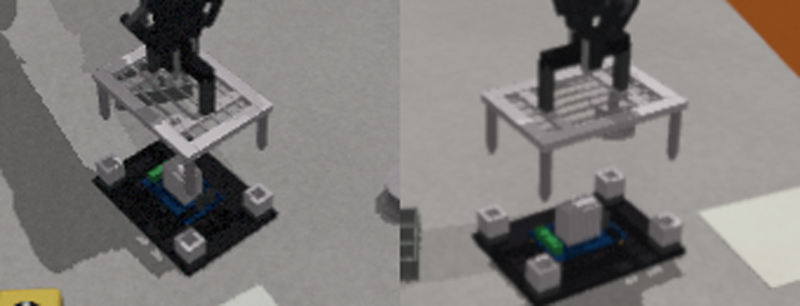

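The frame hangs level over the tier. It is off by about +2.3 mm in y and -0.6 mm in x, and all three cameras agree. Correcting and lowering to just above the sockets.

>>> servo_tool:
  series:
    - [1, -0.0012, -0.0001, 0.01, 0, 0, 0.2]
    - [1, -0.0012, -0.0001, 0.015, 0, 0, 0]
    - [1, 0, 0, 0.015, 0, 0, 0]
    - [1, 0, 0, 0.015, 0, 0, 0]
    - [1, 0, 0, 0.008, 0, 0, 0]
    - [1, 0, 0, 0.005, 0, 0, 0]
    - [1, 0, 0, 0, 0, 0, 0]
    - [1, 0, 0, 0, 0, 0, 0]
    - [1, 0, 0, 0, 0, 0, 0]
    - [1, 0, 0, 0, 0, 0, 0]

```text
time: 14.92
tool_pos: [0.6144, -0.0177, 0.1504]
eef_rot: [[-0.333, 0.943, 0.002], [0.943, 0.333, 0.0], [-0.001, 0.002, -1.0]]
contact_force: [0.6, -0.2, -3.9]
finger_gap: 0.0144
```

```bash
python3 - <<'E' | tail -8
from w import *
P=go('w7',[('deck',.09,.13,(.6133,-.0157),.115),('socks',.034,.045,(.614,-.0165),.12)])
shot('scene','s7');shot('side','d7')
for n in('s7','d7'):
    Q=np.load(f'/tmp/{n}.npz')['P'].reshape(-1,3); r=np.hypot(Q[:,0]-.613,Q[:,1]+.016)<.125
    k=r&(Q[:,2]>.105)&(Q[:,2]<.122); rect(Q[k],n+' deck')
a=cv2.imread('pics/s7.png')[200:290,250:370];b=cv2.imread('pics/d7.png')[180:270,320:440]
cv2.imwrite('pics/c7.png',cv2.resize(np.hstack([a,b]),(800,300),interpolation=2))
E
```

```text
sink 600 [ 484.4 -361.4] [40.9 82.9] 71.9 zmed 47.6 top 61.4
pcb 619 [ 485.  -362.2] [61.6 87.8] 71.2 zmed 19.7 top 22.7
meter 321 [ 764.4 -247.6] [56.7 97.7] 72.6 zmed 35.1 top 40.1
tcp [614.4 -17.7 150.4] yaw 109.42 tilt [0.0018 0.    ]
deck 29452 [613.8 -17.9] [169.8 120.7] 19.4 zmed 116.1 top 118.0
socks 466 [610.3 -17.4] [173.8 127.7] 19.2 zmed 38.4 top 39.9
s7 deck 1274 [616.7 -17. ] [173.  122.5] 19.1 zmed 116.4 top 120.4
d7 deck 1454 [613.6 -19.6] [173.8 125.2] 19.0 zmed 116.6 top 120.1
```

View pics/c7.png

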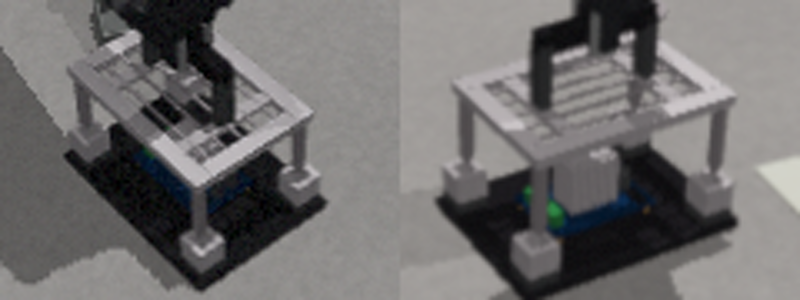

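The posts are right above the sockets. The deck still reads about (1.2, -1.8) mm off, so I'm applying a small correction and letting it settle.

>>> servo_tool:
  series:
    - [1, 0.0016, -0.0006, 0, 0, 0, 0]
    - [1, 0, 0, 0, 0, 0, 0]
    - [1, 0, 0, 0, 0, 0, 0]
    - [1, 0, 0, 0, 0, 0, 0]
    - [1, 0, 0, 0, 0, 0, 0]
    - [1, 0, 0, 0, 0, 0, 0]

```text
time: 15.57
tool_pos: [0.6127, -0.0165, 0.1493]
eef_rot: [[-0.332, 0.943, -0.0], [0.943, 0.332, 0.0], [0.0, -0.0, -1.0]]
contact_force: [0.4, -0.2, -4.8]
finger_gap: 0.0146
```

```bash
python3 - <<'E' | tail -6
from w import *
for j in range(3): P=go('w8',[('deck',.09,.13,(.6133,-.0157),.115)])
E
```

```text
tcp [612.7 -16.5 149.3] yaw 109.42 tilt [-0.0001  0.    ]
deck 29450 [612.  -16.7] [170.1 120.3] 19.4 zmed 115.1 top 116.9
tcp [612.7 -16.4 149.3] yaw 109.42 tilt [-0.0001  0.    ]
deck 29427 [612.2 -16.5] [170.5 120.5] 19.3 zmed 115.1 top 116.9
tcp [612.7 -16.4 149.2] yaw 109.42 tilt [-0.0001  0.0001]
deck 29468 [612.1 -16.7] [170.1 120.4] 19.3 zmed 115.0 top 116.9
```

>>> servo_tool:
  series:
    - [1, 0.0003, 0.0006, 0.002, 0, 0, -0.2]
    - [1, 0, 0, 0.002, 0, 0, 0]
    - [1, 0, 0, 0.002, 0, 0, 0]
    - [1, 0, 0, 0.002, 0, 0, 0]
    - [1, 0, 0, 0.002, 0, 0, 0]
    - [1, 0, 0, 0.002, 0, 0, 0]
    - [1, 0, 0, 0.002, 0, 0, 0]
    - [1, 0, 0, 0.002, 0, 0, 0]
    - [1, 0, 0, 0, 0, 0, 0]
    - [1, 0, 0, 0, 0, 0, 0]

```text
time: 16.55
tool_pos: [0.613, -0.016, 0.1331]
eef_rot: [[-0.336, 0.942, -0.0], [0.942, 0.336, 0.0], [0.0, -0.0, -1.0]]
contact_force: [0.7, 0.4, -3.8]
finger_gap: 0.0147
```

The feet are about 9 mm inside the sockets with no contact force. Continuing.

>>> servo_tool:
  series:
    - [1, 0, 0, 0.002, 0, 0, 0]
    - [1, 0, 0, 0.002, 0, 0, 0]
    - [1, 0, 0, 0.002, 0, 0, 0]
    - [1, 0, 0, 0.002, 0, 0, 0]
    - [1, 0, 0, 0.002, 0, 0, 0]
    - [1, 0, 0, 0.001, 0, 0, 0]
    - [1, 0, 0, 0.001, 0, 0, 0]
    - [1, 0, 0, 0, 0, 0, 0]
    - [1, 0, 0, 0, 0, 0, 0]

```text
time: 17.3
tool_pos: [0.6131, -0.0159, 0.1213]
eef_rot: [[-0.336, 0.942, -0.0], [0.942, 0.336, 0.0], [0.0, -0.0, -1.0]]
contact_force: [-0.2, -0.2, -4.1]
finger_gap: 0.015
```

>>> servo_tool:
  series:
    - [1, 0, 0, 0.001, 0, 0, 0]
    - [1, 0, 0, 0.0005, 0, 0, 0]
    - [1, 0, 0, 0, 0, 0, 0]
    - [1, 0, 0, 0, 0, 0, 0]

```text
time: 17.63
tool_pos: [0.6135, -0.0162, 0.1204]
eef_rot: [[-0.336, 0.942, 0.001], [0.942, 0.336, -0.0], [-0.001, 0.001, -1.0]]
contact_force: [-1.9, -1.3, 1.2]
finger_gap: 0.0146
```

It is seated: z is 120.4 mm as predicted and the load has transferred. Releasing and rising.

>>> servo_tool:
  series:
    - [0.5, 0, 0, 0, 0, 0, 0]
    - [0.2, 0, 0, 0, 0, 0, 0]
    - [-0.2, 0, 0, 0, 0, 0, 0]
    - [-0.6, 0, 0, 0, 0, 0, 0]
    - [-1, 0, 0, 0, 0, 0, 0]
    - [-1, 0, 0, 0, 0, 0, 0]
    - [-1, 0, 0, 0, 0, 0, 0]
    - [-1, 0, 0, -0.01, 0, 0, 0]
    - [-1, 0, 0, -0.02, 0, 0, 0]
    - [-1, 0, 0, -0.03, 0, 0, 0]
    - [-1, 0, 0, -0.03, 0, 0, 0]
    - [-1, 0, 0, -0.03, 0, 0, 0]
    - [-1, 0, 0, -0.03, 0, 0, 0]
    - [-1, 0, 0, -0.02, 0, 0, 0]
    - [-1, 0, 0, 0, 0, 0, 0]
    - [-1, 0, 0, 0, 0, 0, 0]
    - [-1, 0, 0, 0, 0, 0, 0]

```text
time: 19.05
tool_pos: [0.6128, -0.016, 0.2894]
eef_rot: [[-0.336, 0.942, -0.001], [0.942, 0.336, -0.0], [0.0, -0.001, -1.0]]
contact_force: [0.6, -0.3, -0.7]
finger_gap: 0.0853
```

```bash
python3 - <<'E' | tail -6
from w import *
P=go('w9',[('deck',.08,.096,(.6133,-.0157),.115),('bar',.14,.155,(.6133,-.0157),.115),('socks',.034,.045,(.614,-.0165),.12),('sink',.053,.06,(.614,-.0165),.04)])
Q=P.reshape(-1,3);k=(np.hypot(Q[:,0]-.613,Q[:,1]+.016)<.115)&(Q[:,2]>.08)&(Q[:,2]<.096);A=Q[k]
print(np.linalg.lstsq(np.c_[A[:,:2]-[.613,-.016],np.ones(len(A))],A[:,2],rcond=None)[0], get_state()['contact_force'])
shot('scene','s9');shot('side','d9')
a=cv2.imread('pics/s9.png')[200:290,250:370];b=cv2.imread('pics/d9.png')[180:270,320:440]
cv2.imwrite('pics/c9.png',cv2.resize(np.hstack([a,b]),(800,300),interpolation=2))
E
```

```text
tcp [612.8 -16.  289.4] yaw 109.63 tilt [-0.0007 -0.    ]
deck 11200 [613.  -16.5] [169.3 120.2] 19.6 zmed 86.0 top 87.9
bar 2096 [612.5 -16.9] [99. 16.] 20.0 zmed 146.3 top 147.8
socks 383 [610.5 -16.5] [175.3 127.5] 19.6 zmed 38.5 top 44.2
sink 127 [611.7 -16.1] [40.1 26.9] 19.6 zmed 55.4 top 57.3
[-0.0004817  -0.0011073   0.08578943] [ 0.49397883 -0.31109336  0.2211821 ]
```

View pics/c9.png

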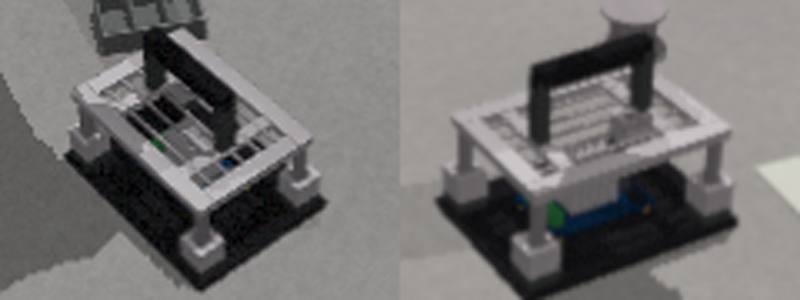

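All four posts are in their sockets. The deck reads 86 mm, and with the camera's usual -2 mm bias (it read 68 for 70) that is 88 mm, so fully home. The deck is level and centred. Handing in.

```bash
python3 -c "
from bench import *
print(hand_in())"
```

```text
the job is handed in; nothing more can be done
None
```

The circuit board now lies flat in the middle of the bottom tier. The large frame stands on top of it with all four posts in the sockets, both are let go, and the job was handed in just after 19 s (64 s allowed).

Last checks, from the wrist camera after letting go:
- **Frame position:** its centre is less than 1 mm from the tier centre and its yaw is 19.6°, matching the tier.
- **Frame height and level:** the deck slopes about 0.001 rad. It reads 86 mm high, against 88 mm fully home. That camera reads about 2 mm low at this height: it gave 68 mm for the 70 mm deck on the bench.
- **Circuit board:** its heat sink is about 1 mm from the tier centre and within about 0.3° of its long side.
- **Robot:** it stands clear above the frame, with no contact force beyond the sensor's noise.

The last pictures show the posts seated and the board under the frame. I didn't measure the reel, multimeter and tray again at the end, but the arm went nowhere near them at low height and felt no unexpected contact. No check failed. The only disagreement was 1–2 mm between cameras, which is within calibration.

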